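# Close the dialyser press: free its ratchet pawl and push the arm down

### The arm

A 6-joint arm with a two-finger parallel gripper is mounted at the origin on a cart in front of the work surface, level with it; the furniture and walls round the work are solid. World frame = base frame: x ahead of the robot, y to its left, z up, the work surface at z = 0. Lengths are in m, angles in degrees, forces in N, time in s.
With the tool pointing down it reaches from about 0.4 to 0.825 m from the base axis. Payload 7 kg.
Tool frame: the origin (TCP) lies on the mounting face of the last link; the fingertips stand 178 mm ahead of it and the grasp point (between the pads) lies 159 mm ahead of it; z points along the fingers, y is the direction in which the jaws open and shut (so a half turn about z gives the same grasp; the last joint's range is limited). The gripper opens to 88 mm and grips with 3 to 60 N. Pads are 19 mm wide; open, the fingers measure 130 mm over their backs; the gripper's body (78 mm by 193 mm) begins 47 mm behind the grasp point.
Start: joints at [-55.227, 20.546, 0.682, 0, -70.136, -16.507], TCP at [0.212, -0.641, 0.405] pointing down, gripper open.
Joint ranges: [-176.03, 176.03], [-82.01, 121.73], [-58.28, 71.71], [-173.87, 95.51], [-174.79, -0.11], [-173.66, 173.66]. Speed limits (degrees/s): [136.94, 136.94, 172.46, 180, 180, 180].

### API

Orientations are given as [roll, pitch, yaw] about the fixed x, y, z axes, in that order (R = Rz(yaw) Ry(pitch) Rx(roll)).
In Python, from plant import r gives the robot as it stands. The module is installed in compiled form; this text tells all that it offers.
- The arm moves only by the tool carry_out, never from a script. Its argument "plan" is a list of rows, each a list of 3 entries, a list of its own where there are three numbers: the shift along the tool's x, y, z in m, then the turn, a rotation vector about the tool's x, y, z in degrees, then the closure in counts, from 0 (fully open) to 255 (shut). In form: [[[x, y, z], [ax, ay, az], hand], ...]. A call has 1 to 12 rows; each row shifts and turns the commanded pose from where the row before left it, along the tool's axes as they then stand; what a row does not reach is not made up. A row lasts 1/12 s, in which the tool goes at most 41.7 mm and 7.16 degrees, less where a joint would pass 70% of its speed; a pose out of reach is approached as far as the arm can. A call is refused whole if a number of a shift passes 0.0417 or a number of a turn 7.16, either way. A call with a gripper value outside its range is refused whole. The fingers move at their own pace and stop on an object; "grip_force" is the grip in N (left out, the last holds). Time passes only in rows, so rows that do not move let the fingers close. It gives the time, the measured TCP pose, the force and the opening at its end, in the units of the state.
- r.get_state(): the state, without advancing time (a new reading comes with each control period).
- r.capture(name): name is "scene" or "top" or "wrist"; returns the picture (400x640x3 uint8, red, green, blue); there is no depth.
- r.get_calibration(name): a dict with "K" (3x3 intrinsics, pixels), "rvec" (rotation vector, rad) and "tvec" (3), from world to camera coordinates, as OpenCV has them. Camera axes: x right, y down, z forward; pixel columns grow to the right and rows downward; lengths in m; the calibration is good to about 2 mm. A picture is of the moment at which its call begins: read the wrist's pose just before it. get_calibration takes no time and is no camera call; for the wrist camera it gives the pose at the moment of the call.
- r.close_job(): hands the job in, once; it reports no verdict.
The state is a dict: "time_s": time; "joints": joint angles; "qd": joint speeds; "joint_torque": joint torques, N m; "tcp_pos": TCP position; "eef_rot": TCP orientation; "contact_force": force on the tool from outside, world axes, zero at the start; "moment": the same for the moment, N m; "gripper_width": finger opening in m.
Only numpy, scipy, OpenCV 4.12 (cv2) and the standard library are available. Lean on these libraries where they do the work, as an engineer would, in place of code of your own. Each camera call takes 0.05 s, during which the arm holds its last target. There are 200 camera calls.

### The job

Close the dialyser block in the lever press so that its clamp screws can be tightened. With the fingertips only, lifting nothing: push the block along its guides fully home against the stop while the ratchet still holds the arm up; then press the thumb pad of the pawl, behind the arm's hinge, right down so that the pawl falls over and stays clear of the teeth; then push the arm down by its cross handle until its foot presses on the block. Let go, and leave the things round the press where they are.

Things in the scene. Friction and masses are not known exactly. Their poses are not given: they have to be found in the camera images.
- press: Lever press fixed to the bench (grey, 440x100 mm). Origin on the bench under the spot where the foot lands; y along it from the open end (robot's right) to the hinge, z up. Base y = -166 to 270 mm; bed 16 mm above the bench, two guide rails 10 mm high; stop lugs with face at y = 114. Arm hinge, axis along x: y = 170, z = 108 mm. Pawl pin, axis along x: y = 232, z = 145 mm.
- block: Loose dialyser block on the bed between the rails: clear acrylic, 228x42x47 mm, four chrome screws on top (68 mm over all), 0.37 to 0.6 kg. Origin: centre of its underside; its x is the press's y. Home, its origin is at y = 0 of the press; it starts 20 to 45 mm short (lower y) and slides with 2 to 5 N. Short of home, a screw stands in the foot's way.
- block_end (a point): Point to push: middle of the block's flat end face at the open end of the press, 32 mm above the block's underside (48 above the bench). Push along the press's +y. Two hose nipples 14 mm long, tops 17 mm above the underside, stick out below this point. The acrylic is nearly invisible: the face lies 27 mm beyond the axis of the last screw.
- pawl (a joint): Pawl of the ratchet, rad. 0 to 0.12: its nose is in or on the teeth and the arm cannot go down; below about 0.25 its standing weight drops it back in; beyond 0.35 the weight tips it over and it stays clear, against its stop at 0.70. Pressing the pad down raises the value; it takes 1 to 5 N until the stop.
- pawl_pad (a point): Middle of the top of the pawl's thumb pad, 26 mm (along x) by 24 mm, at the press's left end, 170 mm above the bench with the pawl in the teeth. It swings about the pawl pin, 45 mm beyond it (+y) and 25 mm above it when in the teeth, and sinks about 34 mm to the stop.
- press_arm (a joint): Hinge of the arm, rad: 0 with the foot on the home block, grows as the arm rises; starts at 0.66 to 0.92. The hinge is stiff, so the arm stays where it is left; with the pawl clear it goes down with 2 to 5 N at the handle. With the pawl in it stops within 0.21 rad.
- handle (a point): Middle of the cross handle at the arm's end: a black round bar, 22 mm thick, 78 mm long across the press, 250 mm from the hinge. It swings about the hinge: 108 mm above the bench when closed, up to 310 mm at the start.
- foot (a point): Pressure foot under the arm, 34 mm across the press, 12 mm along it. This point: centre of its underside, which lands on the top plate of the block between the two middle screws.
- clamp_screw_0: Spare chrome clamp screw lying in front of the press; leave alone. Origin: centre of its underside.
- clamp_screw_1: Another spare chrome clamp screw in front of the press; leave alone. Origin: centre of its underside.
- screwdriver: Screwdriver with black handle lying in front of the press; leave alone. Origin: centre of its underside.
- vial_0: Small glass vial with white cap, 24 mm wide, 56 mm tall, behind the press; leave alone. Origin: centre of its underside.
- vial_1: Small glass vial with black cap, 24 mm wide, 56 mm tall, behind the press; leave alone. Origin: centre of its underside.
- beaker_s: Small glass beaker, 55 mm wide, 56 mm tall, in front of the press's left end; leave alone. Origin: centre of its underside.
- timer: Flat bench timer, 58x66x20 mm, left of the press near the robot; leave alone. Origin: centre of its underside.
- forceps: Steel forceps lying behind the press; leave alone. Origin: centre of its underside.

How it is judged:
By the outcome, as a careful person would: the job done as asked, in the order asked, and still so for the second after the job is handed in, with the robot touching nothing.
It also fails if it takes over 61 s, if anything falls off the work surface, if the arm or the gripper's body presses on something with over 40 N, if the wrist force passes 120 N, or if a joint passes its speed limit or range.

## Working session

There is one attempt and no reset: what is moved stays moved. The work goes in short steps, Python scripts to look and compute and a tool call to move; the robot and the scene stay as the last step left them, time stands still between calls to the robot, and variables do not carry over. Pictures are saved under pics/ and viewed, about 8 in all and at most 12, crops included, and the job is handed in when it is done.

Besides the shell and the picture viewer there is one more tool, called after "Call:" by a JSON object that holds its "fn" and its "kwargs". carry_out: Moves the arm, as the interface text tells. Its arguments: {"type":"object","properties":{"plan":{"type":"array","items":{"type":"array"}},"grip_force":{"type":"number"}},"required":["plan"]}

```bash
mkdir -p pics; cat > h.py <<'E'
from plant import r
import numpy as np, cv2
def cal(n):
    c=r.get_calibration(n);K=np.array(c['K'],float);R=cv2.Rodrigues(np.array(c['rvec'],float))[0];t=np.array(c['tvec'],float).ravel();return K,R,t
def proj(n,P):
    K,R,t=cal(n);p=(K@(R@np.atleast_2d(P).T+t[:,None]));return (p[:2]/p[2]).T
def atz(n,uv,z):
    K,R,t=cal(n);d=R.T@np.linalg.inv(K)@np.array([*uv,1.]);c=-R.T@t;return c+d*(z-c[2])/d[2]
def save(n,f,crop=None,s=1):
    im=cv2.cvtColor(np.array(r.capture(n)),cv2.COLOR_RGB2BGR)
    cv2.imwrite('pics/raw_'+f,im)
    if crop: im=im[crop[1]:crop[3],crop[0]:crop[2]]
    cv2.imwrite('pics/'+f,cv2.resize(im,None,fx=s,fy=s,interpolation=cv2.INTER_CUBIC))
E
python3 - <<'E'
from h import *
save('top','t1.png',s=1.25);save('scene','s1.png',s=1.25)
s=r.get_state();print(s)
for n in('top','scene'):
    K,R,t=cal(n);print(n,K.tolist(),(-R.T@t).round(3),R.round(2).tolist())
E
```

```text
{'time_s': 0.1, 'joints': array([-5.52261048e+01,  2.05881772e+01,  6.41179438e-01, -1.58004015e-02,
       -7.01327221e+01, -1.65071725e+01]), 'qd': array([ 0.07127257, -0.15888619,  0.05353067,  0.12236513, -0.09861778,
        0.02354555]), 'joint_torque': array([-2.06292149e-03, -5.84162807e+01,  2.93750113e+01,  7.01550543e+00,
        1.00937078e-02, -5.97693202e-05]), 'tcp_pos': array([ 0.21153071, -0.64084895,  0.40382909]), 'eef_rot': array([ 1.79919345e+02, -8.41105747e-03, -1.61738651e+02]), 'contact_force': array([ 1.02828936, -0.34097737, -0.4995868 ]), 'moment': array([-0.01920838, -0.03847983,  0.01108501]), 'gripper_width': 0.08736057760586707}
top [[387.6646392299536, 0.0, 315.73321762145645], [0.0, 387.6646392299536, 202.32484065211023], [0.0, 0.0, 1.0]] [0.441 0.135 1.066] [[0.01, -1.0, 0.01], [-0.99, -0.01, -0.11], [0.11, -0.01, -0.99]]
scene [[394.6374834812193, 0.0, 321.2850576850668], [0.0, 394.6374834812193, 199.88789825311696], [0.0, 0.0, 1.0]] [0.038 0.822 0.566] [[-0.79, -0.61, 0.01], [-0.28, 0.35, -0.89], [0.54, -0.71, -0.45]]
```

View pics/t1.png

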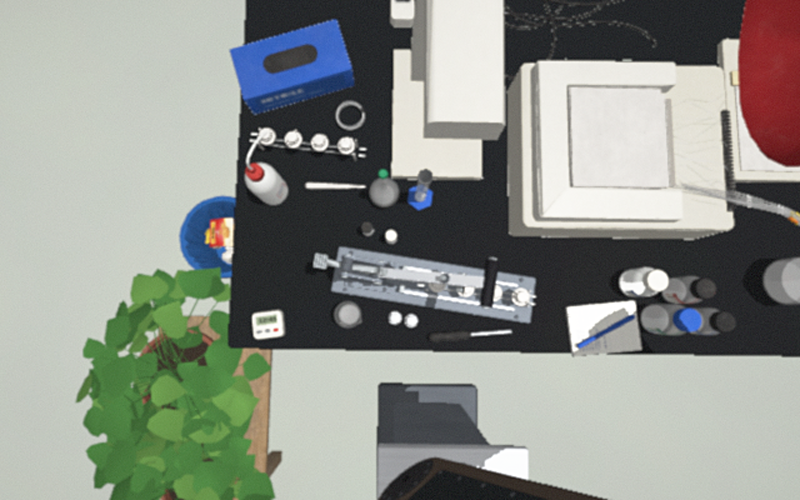

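View pics/s1.png

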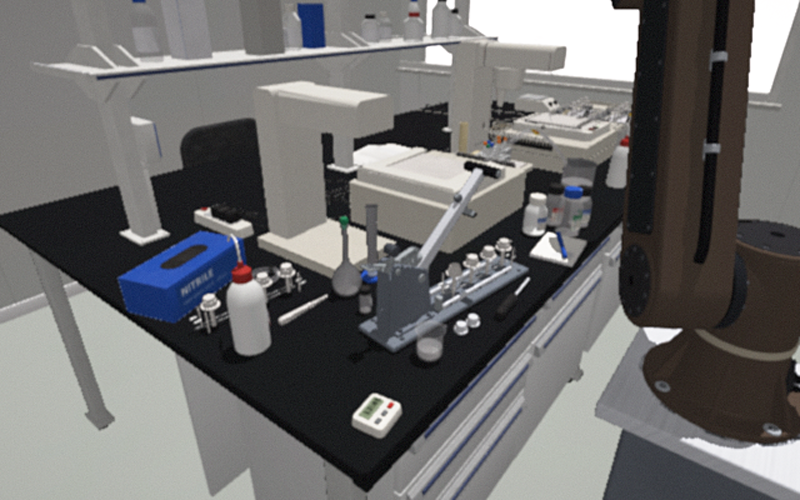

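The top view shows the press at about (315–535, 250–320) in the enlarged picture, with the open end to the right. Next, an enlarged crop to read the corners.

```bash
python3 - <<'E'
import cv2
a=cv2.imread('pics/raw_t1.png')[190:270,240:440]
cv2.imwrite('pics/t2.png',cv2.resize(a,None,fx=4,fy=4,interpolation=cv2.INTER_CUBIC))
a=cv2.imread('pics/raw_s1.png')[120:290,280:430]
cv2.imwrite('pics/s2.png',cv2.resize(a,None,fx=3.5,fy=3.5,interpolation=cv2.INTER_CUBIC))
E
```

```text
(no output)
```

View pics/t2.png

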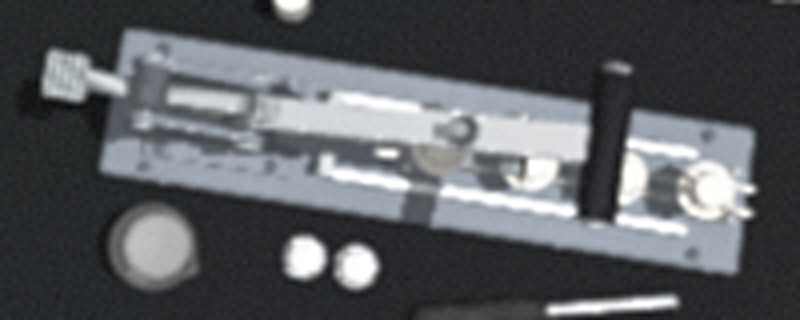

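View pics/s2.png

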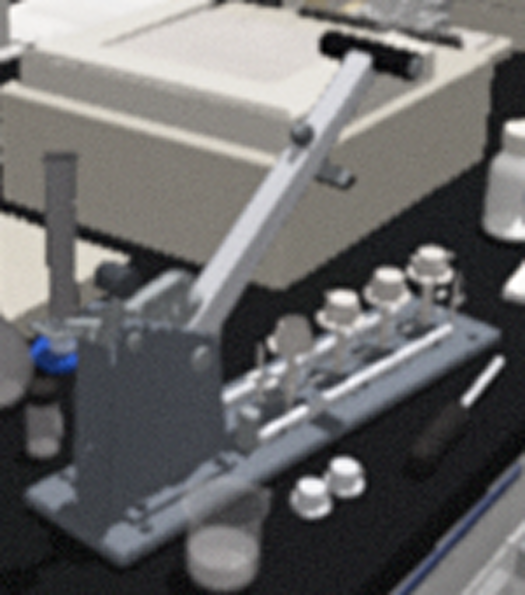

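Read in the t2 crop: base corners are TL (124,30), BL (100,172), TR (755,128) and BR (740,273). The last screw's cap is at (710,190), the pad at (65,76) and the handle's ends at (618,68) and (597,218).

```bash
cat > pose.py <<'E'
from h import *
from scipy.optimize import least_squares
from scipy.spatial.transform import Rotation as Ro
q=lambda u,v:(240+u/4,190+v/4)
C=[q(124,30),q(100,172),q(755,128),q(740,273)]
L=np.array([[.05,.270],[-.05,.270],[.05,-.166],[-.05,-.166]])
def fit(z):
    W=np.array([atz('top',c,z)[:2] for c in C])
    def f(p):
        R=np.array([[np.cos(p[2]),-np.sin(p[2])],[np.sin(p[2]),np.cos(p[2])]]);return (L@R.T+p[:2]-W).ravel()
    s=least_squares(f,[.5,0,0]);return s.x,np.abs(s.fun).max(),W
E
python3 - <<'E'
from pose import *
for z in(.008,.012,.016):
    p,e,W=fit(z);print(z,p[:2],np.degrees(p[2]),e,np.linalg.norm(W[0]-W[2]),np.linalg.norm(W[0]-W[1]))
p,e,W=fit(.014)
def loc(P):
    c,s=np.cos(p[2]),np.sin(p[2]);d=P[:2]-p[:2];return np.array([c*d[0]+s*d[1],-s*d[0]+c*d[1]])
for n,u,v,z in [('screw',710,187,.084),('pad',65,76,.17),('hA',618,68,.31),('hB',597,218,.31),('hmid',607,143,.28),('hmid',607,143,.31)]:
    P=atz('top',q(u,v),z);print(n,P.round(4),loc(P).round(4))
# scene: handle ends triangulate
def ray(n,uv):
    K,R,t=cal(n);d=R.T@np.linalg.inv(K)@np.array([*uv,1.]);return -R.T@t,d/np.linalg.norm(d)
def tri(a,b):
    (c1,d1),(c2,d2)=ray('top',a),ray('scene',b);x=np.linalg.lstsq(np.c_[d1,-d2],c2-c1,rcond=None)[0];A=c1+x[0]*d1;B=c2+x[1]*d2;return (A+B)/2,np.linalg.norm(A-B)
sc=lambda u,v:(280+u/3.5,120+v/3.5)
P,e=tri(q(607,143),sc(371,54));print('handle',P,e,loc(P))
P,e=tri(q(710,187),sc(432,252));print('screwtop',P,e,loc(P))
E
```

```text
0.008 [ 0.48669692 -0.01093373] -8.052619763378665 0.0021916018347906963 0.4376643922129494 0.09849998586726676
0.012 [ 0.48649651 -0.01057748] -8.052619432009147 0.0013939149247975957 0.43601009764171483 0.09812767321221386
0.016 [ 0.48629611 -0.01022123] -8.05261910927531 0.0014150073957351905 0.4343558030704802 0.09775536055716105
screw [ 0.4695 -0.1305  0.084 ] [ 1.000e-04 -1.213e-01]
pad [0.5259 0.2665 0.17  ] [0.0003 0.2797]
hA [ 0.5205 -0.0251  0.31  ] [ 0.0359 -0.0098]
hB [ 0.4472 -0.0142  0.31  ] [-0.0383 -0.0093]
hmid [ 0.4853 -0.0255  0.28  ] [ 0.0011 -0.0151]
hmid [ 0.4836 -0.0194  0.31  ] [-0.0015 -0.0093]
handle [ 0.48503991 -0.02790477  0.2706072 ] 0.0018706110959716721 [ 0.00110917 -0.01752282]
screwtop [ 0.46880271 -0.13171789  0.08111084] 0.0017428286416326494 [-0.00042553 -0.12258687]
```

Call:
{"fn": "carry_out", "kwargs": {"plan": [[[0, 0, 0], [0, 0, -7.08], 255], [[0, 0, 0], [0, 0, -7.08], 255], [[0, 0, 0], [0, 0, -7.08], 255], [[0, 0, 0], [0, 0, -7.08], 255], [[0, 0, 0], [0, 0, -7.08], 255], [[0, 0, 0], [0, 0, -7.08], 255], [[0, 0, 0], [0, 0, -7.08], 255], [[0, 0, 0], [0, 0, -7.08], 255], [[0, 0, 0], [0, 0, -7.05], 255], [[0, 0, 0], [0, 0, 0], 255]], "grip_force": 20}}

```text
time_s: 0.93
tcp_pos: [0.2116, -0.6409, 0.4041]
eef_rot: [180.0, 0.0, -97.7]
contact_force: [0.4, 0.1, 0.6]
gripper_width: 0.0265
```

```bash
cat >> pose.py <<'E'
p=np.array([.4864,-.0104,np.radians(-8.05)])
def loc(P):
    c,s=np.cos(p[2]),np.sin(p[2]);d=P[:2]-p[:2];return np.array([c*d[0]+s*d[1],-s*d[0]+c*d[1]])
def st():
    s=r.get_state();print('t',round(s['time_s'],2),'press xyz',loc(s['tcp_pos']).round(4),s['tcp_pos'][2].round(4),'rpy',s['eef_rot'].round(2),'F',s['contact_force'].round(1),'w',s['gripper_width'].round(4),'j',s['joints'].round(1));return s
def ray(n,uv):
    K,R,t=cal(n);d=R.T@np.linalg.inv(K)@np.array([*uv,1.]);return -R.T@t,d/np.linalg.norm(d)
def tri(a,b):
    (c1,d1),(c2,d2)=ray('top',a),ray('scene',b);x=np.linalg.lstsq(np.c_[d1,-d2],c2-c1,rcond=None)[0];A=c1+x[0]*d1;B=c2+x[1]*d2;return (A+B)/2,np.linalg.norm(A-B)
E
python3 - <<'E'
from pose import *
st()
for z in(0,.1,.2): P=atz('top',(440,190),z);print(P,loc(P))
# instrument near corner (front-left, top): top raw (407,185), scene raw (352/1.25.., )
print(tri((408,188),(352/1.25,208/1.25)))
E
```

```text
Traceback (most recent call last):
  File "pose.py", line 16, in st
    s=r.get_state();print('t',round(s['time_s'],2),'press xyz',loc(s['tcp_pos']).round(4),s['tcp_pos'][2].round(4),'rpy',s['eef_rot'].round(2),'F',s['contact_force'].round(1),'w',s['gripper_width'].round(4),'j',s['joints'].round(1));return s
                                                                                                                                                                                   ^^^^^^^^^^^^^^^^^^^^^^^^
AttributeError: 'float' object has no attribute 'round'
```

```bash
sed -i "s/s\['gripper_width'\].round(4)/round(s['gripper_width'],4)/" pose.py
python3 - <<'E'
from pose import *
st()
for z in(0,.1,.2): P=atz('top',(440,190),z);print(P,loc(P))
print(tri((408,188),(352/1.25,208/1.25)))
E
```

```text
t 0.93 press xyz [-0.1838 -0.6627] 0.4041 rpy [ 1.7997e+02  5.0000e-02 -9.7720e+01] F [0.4 0.1 0.6] w 0.0265 j [-55.2  20.6   0.7  -0.  -70.1  47.5]
[ 0.60263323 -0.21811809  0.        ] [ 0.14417616 -0.18939431]
[ 0.58747069 -0.18501866  0.1       ] [ 0.12452788 -0.15874435]
[ 0.57230816 -0.15191923  0.2       ] [ 0.1048796 -0.1280944]
(array([ 0.66207693, -0.00501993,  0.16362984]), np.float64(0.2314570206161629))
```

Call:
{"fn": "carry_out", "kwargs": {"plan": [[[-0.0377, -0.0153, 0], [0, 0, 0.33], 255], [[-0.0377, -0.0153, 0], [0, 0, 0], 255], [[-0.0377, -0.0153, 0], [0, 0, 0], 255], [[-0.0377, -0.0153, 0], [0, 0, 0], 255], [[-0.0377, -0.0153, 0], [0, 0, 0], 255], [[-0.0377, -0.0153, 0], [0, 0, 0], 255], [[-0.0377, -0.0153, 0], [0, 0, 0], 255], [[-0.0377, -0.0153, 0], [0, 0, 0], 255], [[-0.0377, -0.0153, 0], [0, 0, 0], 255], [[-0.0377, -0.0153, 0], [0, 0, 0], 255], [[-0.0377, -0.0153, 0], [0, 0, 0], 255], [[-0.0377, -0.0153, 0], [0, 0, 0], 255]]}}

```text
time_s: 1.93
tcp_pos: [0.4593, -0.2181, 0.4048]
eef_rot: [-180.0, 0.0, -98.6]
contact_force: [1.0, -0.6, -0.6]
gripper_width: 0.0004
```

```bash
python3 - <<'E'
from pose import *
st()
E
```

```text
t 1.93 press xyz [ 0.0022 -0.2094] 0.4048 rpy [-1.7998e+02  1.0000e-02 -9.8650e+01] F [ 1.  -0.6 -0.6] w 0.0004 j [ -3.2   4.7 -20.   -0.  -65.3  -5.4]
```

Call:
{"fn": "carry_out", "kwargs": {"plan": [[[0, 0, 0.0366], [0, 0, 0], 255], [[0, 0, 0.0366], [0, 0, 0], 255], [[0, 0, 0.0366], [0, 0, 0], 255], [[0, 0, 0.0366], [0, 0, 0], 255], [[0, 0, 0.0366], [0, 0, 0], 255], [[0, 0, 0], [0, 0, 0], 255], [[0, 0, 0], [0, 0, 0], 255]]}}

```text
time_s: 2.52
tcp_pos: [0.4584, -0.22, 0.2206]
eef_rot: [179.7, -0.0, -98.5]
contact_force: [0.6, -0.2, 1.3]
gripper_width: 0.0006
```

```bash
python3 - <<'E'
from pose import *
st();save('top','t3.png',(280,160,480,290),4)
E
```

```text
t 2.52 press xyz [ 0.0016 -0.2115] 0.2206 rpy [ 1.7972e+02 -3.0000e-02 -9.8520e+01] F [ 0.6 -0.2  1.3] w 0.0006 j [ -3.5  16.7 -33.2   0.  -40.4  -5.1]
```

View pics/t3.png

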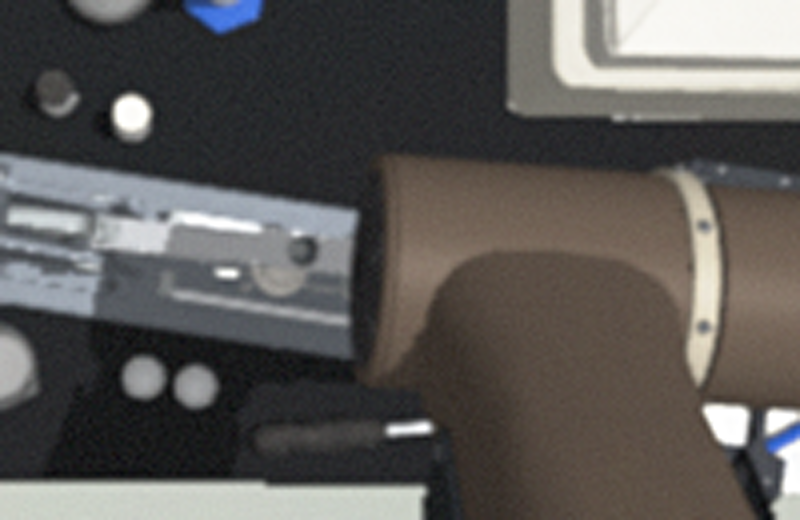

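The arm's brown link end cap (crop column 360) overhangs the handle from above. I'll check its height in the scene view.

```bash
python3 - <<'E'
from pose import *
save('scene','s3.png',(280,40,540,240),3)
E
```

```text
(no output)
```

View pics/s3.png

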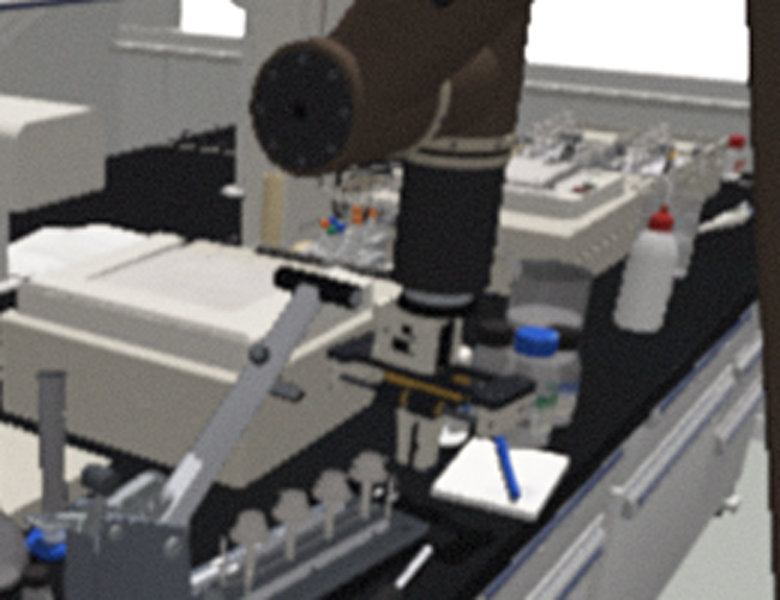

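```bash
python3 - <<'E'
from pose import *
P,e=tri((370,227),(380,76));print(P,e,loc(P))
P,e=tri((370,227),(382,97));print(P,e,loc(P))
E
```

```text
[0.47483588 0.03983242 0.42260032] 0.0003369115021618499 [-0.01848458  0.04811803]
[0.47440512 0.03137055 0.37617353] 0.006226528824313092 [-0.01772611  0.03967923]
```

Call:
{"fn": "carry_out", "kwargs": {"plan": [[[-0.015, 0.0016, -0.002], [0, 0, -0.47], 255], [[-0.015, 0, 0], [0, 0, 0], 255], [[-0.015, 0, 0], [0, 0, 0], 255], [[-0.005, 0, 0], [0, 0, 0], 255], [[-0.005, 0, 0], [0, 0, 0], 255], [[-0.005, 0, 0], [0, 0, 0], 255], [[-0.005, 0, 0], [0, 0, 0], 255], [[-0.005, 0, 0], [0, 0, 0], 255], [[-0.003, 0, 0], [0, 0, 0], 255], [[0, 0, 0], [0, 0, 0], 255]]}}

```text
time_s: 3.45
tcp_pos: [0.4686, -0.1481, 0.2263]
eef_rot: [-179.7, -0.0, -97.9]
contact_force: [0.0, -4.3, 4.4]
gripper_width: 0.0003
```

```bash
python3 - <<'E'
from pose import *
st()
E
```

```text
t 3.45 press xyz [ 0.0016 -0.1388] 0.2263 rpy [-1.7974e+02 -2.0000e-02 -9.7890e+01] F [ 0.  -4.3  4.4] w 0.0003 j [  5.5  14.7 -35.2   0.1 -39.8 -13.5]
```

Call:
{"fn": "carry_out", "kwargs": {"plan": [[[-0.003, 0, 0.002], [0, 0, 0], 255], [[-0.003, 0, 0], [0, 0, 0], 255], [[-0.003, 0, 0], [0, 0, 0], 255], [[-0.002, 0, 0], [0, 0, 0], 255], [[-0.001, 0, 0], [0, 0, 0], 255], [[0, 0, 0], [0, 0, 0], 255], [[0, 0, 0], [0, 0, 0], 255]]}}

```text
time_s: 4.03
tcp_pos: [0.4699, -0.1364, 0.2241]
eef_rot: [-179.8, -0.0, -97.9]
contact_force: [-1.2, -5.7, 4.7]
gripper_width: 0.0004
```

```bash
python3 - <<'E'
from pose import *
st()
E
```

```text
t 4.03 press xyz [ 0.0013 -0.1271] 0.2241 rpy [-1.7979e+02 -2.0000e-02 -9.7920e+01] F [-1.2 -5.7  4.7] w 0.0004 j [  6.9  14.7 -35.6   0.1 -39.5 -14.9]
```

Call:
{"fn": "carry_out", "kwargs": {"plan": [[[-0.001, 0, 0], [0, 0, 0], 255], [[-0.001, 0, 0], [0, 0, 0], 255], [[-0.001, 0, 0], [0, 0, 0], 255], [[0, 0, 0], [0, 0, 0], 255]]}}

```text
time_s: 4.37
tcp_pos: [0.4703, -0.1335, 0.2241]
eef_rot: [-179.8, -0.0, -97.9]
contact_force: [-1.3, -6.5, 5.4]
gripper_width: 0.0008
```

Call:
{"fn": "carry_out", "kwargs": {"plan": [[[-0.001, 0, 0], [0, 0, 0], 255], [[-0.001, 0, 0], [0, 0, 0], 255], [[0, 0, 0], [0, 0, 0], 255]]}}

```text
time_s: 4.62
tcp_pos: [0.4706, -0.1316, 0.2241]
eef_rot: [-179.8, -0.0, -97.9]
contact_force: [-0.8, -7.1, 6.1]
gripper_width: 0.0
```

Call:
{"fn": "carry_out", "kwargs": {"plan": [[[-0.001, 0, 0], [0, 0, 0], 255], [[-0.001, 0, 0], [0, 0, 0], 255], [[-0.001, 0, 0], [0, 0, 0], 255], [[0, 0, 0], [0, 0, 0], 255]]}}

```text
time_s: 4.95
tcp_pos: [0.4703, -0.1304, 0.2241]
eef_rot: [-179.9, -0.2, -97.9]
contact_force: [-2.0, -24.2, 6.2]
gripper_width: 0.001
```

```bash
python3 - <<'E'
from pose import *
st()
save('scene','s4.png',(280,110,480,240),4)
E
```

```text
t 4.95 press xyz [ 0.0008 -0.121 ] 0.2241 rpy [-179.92   -0.21  -97.9 ] F [ -2.  -24.2   6.2] w 0.001 j [  7.7  14.7 -35.8   0.4 -39.5 -15.9]
```

View pics/s4.png

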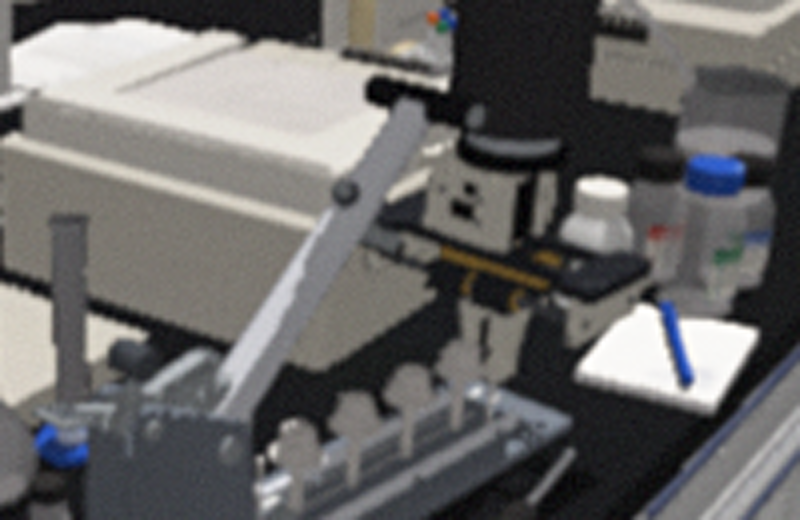

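Force jumped to 24 N at TCP y = -0.121, so the block is at the stop. Next I back off, rise and look again.

Call:
{"fn": "carry_out", "kwargs": {"plan": [[[0.01, 0, 0], [0, 0, 0], 255], [[0.02, 0, 0], [0, 0, 0], 255], [[0.02, 0, 0], [0, 0, 0], 255], [[0, 0, -0.03], [0, 0, 0], 255], [[0, 0, -0.04], [0, 0, 0], 255], [[0, 0, -0.04], [0, 0, 0], 255], [[0, 0, -0.04], [0, 0, 0], 255], [[0, 0, -0.04], [0, 0, 0], 255], [[0, 0, -0.04], [0, 0, 0], 255], [[0, 0, -0.04], [0, 0, 0], 255]]}}

```text
time_s: 5.83
tcp_pos: [0.462, -0.1776, 0.4958]
eef_rot: [-179.8, 0.0, -97.9]
contact_force: [1.2, -0.5, -1.0]
gripper_width: 0.0006
```

```bash
python3 - <<'E'
from pose import *
st()
save('scene','s5.png');save('top','t5.png')
a=cv2.imread('pics/raw_s5.png')[180:260,280:430];b=cv2.imread('pics/raw_t5.png')[185:265,245:395]
cv2.imwrite('pics/c5.png',cv2.resize(np.vstack([a,b]),None,fx=3.75,fy=3.75,interpolation=cv2.INTER_CUBIC)[:600])
E
```

```text
t 5.83 press xyz [-0.0008 -0.169 ] 0.4958 rpy [-1.798e+02  4.000e-02 -9.794e+01] F [ 1.2 -0.5 -1. ] w 0.0006 j [  1.8   0.4 -12.7  -0.  -76.8  -9.7]
```

View pics/c5.png

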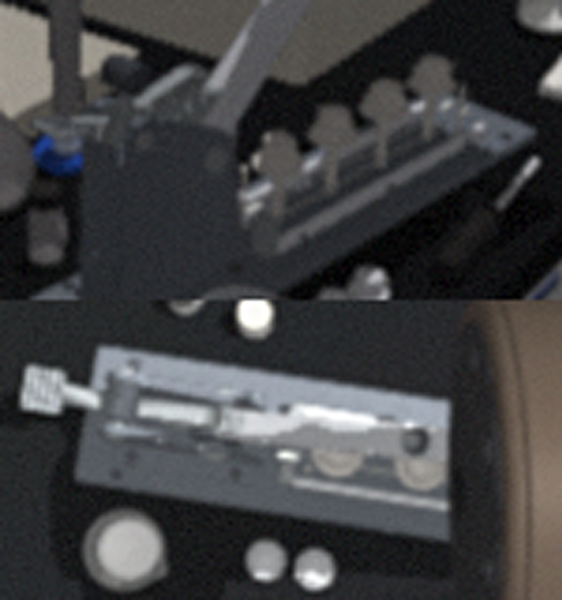

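c5: screw caps are at crop (435,75), (385,100), (335,127) and (282,152). The dark pawl weight is at (122,70) in the scene half and (122,388) in the top half. The pad is at (43,390).

```bash
python3 - <<'E'
from pose import *
k=3.75
ex=np.array([np.cos(p[2]),np.sin(p[2]),0]);o=np.array([*p[:2],0])
def onx0(uv):
    c,d=ray('scene',uv);P=c+d*((o-c)@ex)/(d@ex);return loc(P).round(4),P[2].round(4)
for u,v in [(435,72),(385,97),(335,124),(282,149)]: print(onx0((280+u/k,180+v/k)))
print('before',[onx0((280+u/3.5,120+v/3.5)) for u,v in[(432,262),(387,284),(342,308),(294,332)]])
P,e=tri((245+122/k,185+88/k),(280+122/k,180+70/k));print('weight',loc(P),P[2],e, onx0((280+122/k,180+70/k)))
P,e=tri((245+43/k,185+90/k),(280+82/k,180+122/k));print('pad',loc(P),P[2],e,onx0((280+82/k,180+122/k)))
E
```

```text
(array([ 0.    , -0.0908]), np.float64(0.0689))
(array([ 0.    , -0.0295]), np.float64(0.0697))
(array([0.    , 0.0275]), np.float64(0.0687))
(array([0.    , 0.0841]), np.float64(0.0707))
before [(array([ 0.    , -0.1266]), np.float64(0.0705)), (array([ 0.   , -0.065]), np.float64(0.0717)), (array([ 0.    , -0.0077]), np.float64(0.071)), (array([0.    , 0.0495]), np.float64(0.0717))]
weight [0.00709067 0.2289963 ] 0.17809864584004084 0.0038274939463809944 (array([0.    , 0.2331]), np.float64(0.1817))
pad [-0.0035939   0.27569786] 0.16583973356312137 0.011810708594816673 (array([-0.    ,  0.2648]), np.float64(0.1592))
```

Call:
{"fn": "carry_out", "kwargs": {"plan": [[[-0.0412, 0, -0.002], [0, 0, 0], 255], [[-0.0412, 0, 0], [0, 0, 0], 255], [[-0.0412, 0, 0], [0, 0, 0], 255], [[-0.0412, 0, 0], [0, 0, 0], 255], [[-0.0412, 0, 0], [0, 0, 0], 255], [[-0.0412, 0, 0], [0, 0, 0], 255], [[-0.0412, 0, 0], [0, 0, 0], 255], [[-0.0412, 0, 0], [0, 0, 0], 255], [[-0.0412, 0, 0], [0, 0, 0], 255], [[-0.0412, 0, 0], [0, 0, 0], 255], [[-0.0412, 0, 0], [0, 0, 0], 255], [[0, 0, 0], [0, 0, 0], 255]]}}

```text
time_s: 6.93
tcp_pos: [0.5261, 0.2769, 0.4937]
eef_rot: [-180.0, 0.1, -97.7]
contact_force: [-0.7, -0.1, 0.3]
gripper_width: 0.0005
```

```bash
python3 - <<'E'
from pose import *
st()
E
```

```text
t 6.93 press xyz [-0.0009  0.2901] 0.4937 rpy [-1.7997e+02  8.0000e-02 -9.7740e+01] F [-0.7 -0.1  0.3] w 0.0005 j [ 46.6  10.5  -1.6  -0.  -77.9 -54.3]
```

Call:
{"fn": "carry_out", "kwargs": {"plan": [[[0.005, -0.001, 0.034], [0, 0, 0.3], 255], [[0, 0, 0.034], [0, 0, 0], 255], [[0, 0, 0.034], [0, 0, 0], 255], [[0, 0, 0.032], [0, 0, 0], 255], [[0, 0, 0], [0, 0, 0], 255], [[0, 0, 0], [0, 0, 0], 255]]}}

```text
time_s: 7.43
tcp_pos: [0.526, 0.2661, 0.3601]
eef_rot: [180.0, -0.1, -98.2]
contact_force: [0.7, -0.8, 1.1]
gripper_width: 0.0007
```

```bash
python3 - <<'E'
from pose import *
st()
save('scene','s6.png',(260,100,420,240),4)
E
```

```text
t 7.43 press xyz [0.0005 0.2794] 0.3601 rpy [ 1.7996e+02 -9.0000e-02 -9.8220e+01] F [ 0.7 -0.8  1.1] w 0.0007 j [ 45.8  14.5 -14.    0.  -61.6 -54.1]
```

View pics/s6.png

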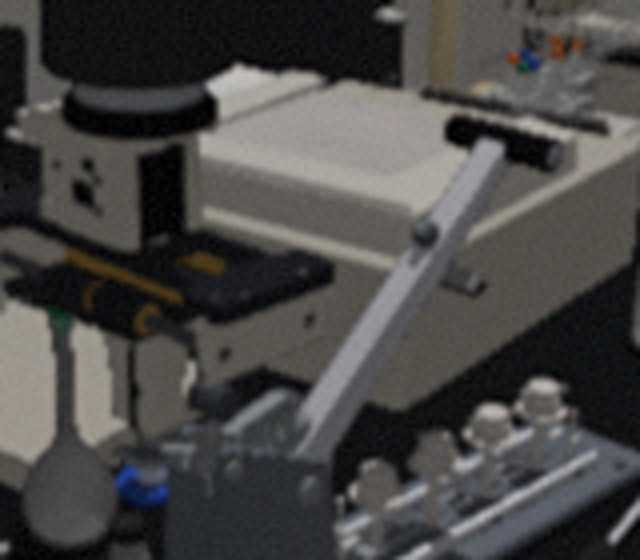

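The fingertips are over the pad (crop ~(160,430)). Pressing down gently.

Call:
{"fn": "carry_out", "kwargs": {"plan": [[[-0.0045, 0, 0.004], [0, 0, 0], 255], [[0, 0, 0.004], [0, 0, 0], 255], [[0, 0, 0.005], [0, 0, 0], 255], [[0, 0, 0.005], [0, 0, 0], 255], [[0, 0, 0.005], [0, 0, 0], 255], [[0, 0, 0.005], [0, 0, 0], 255], [[0, 0, 0.004], [0, 0, 0], 255], [[0, 0, 0], [0, 0, 0], 255]]}}

```text
time_s: 8.15
tcp_pos: [0.5263, 0.2708, 0.3264]
eef_rot: [179.9, -0.1, -98.2]
contact_force: [-1.0, -0.5, -1.0]
gripper_width: 0.0006
```

```bash
python3 - <<'E'
from pose import *
st()
E
```

```text
t 8.15 press xyz [2.000e-04 2.841e-01] 0.3264 rpy [ 1.7993e+02 -8.0000e-02 -9.8210e+01] F [-1.  -0.5 -1. ] w 0.0006 j [ 46.1  16.4 -16.2  -0.  -57.5 -54.3]
```

Call:
{"fn": "carry_out", "kwargs": {"plan": [[[0, 0, 0.003], [0, 0, 0], 255], [[0, 0, 0.003], [0, 0, 0], 255], [[0, 0, 0.002], [0, 0, 0], 255], [[0, 0, 0], [0, 0, 0], 255]]}}

```text
time_s: 8.48
tcp_pos: [0.5265, 0.2709, 0.3191]
eef_rot: [180.0, -0.0, -98.2]
contact_force: [-0.4, -1.0, -0.0]
gripper_width: 0.0003
```

Call:
{"fn": "carry_out", "kwargs": {"plan": [[[0, 0, 0.002], [0, 0, 0], 255], [[0, 0, 0.002], [0, 0, 0], 255], [[0, 0, 0], [0, 0, 0], 255]]}}

```text
time_s: 8.73
tcp_pos: [0.5268, 0.2712, 0.3171]
eef_rot: [-179.9, 0.0, -98.2]
contact_force: [-3.3, -0.4, 10.9]
gripper_width: 0.0002
```

```bash
python3 - <<'E'
from pose import *
st()
save('scene','s7.png',(260,140,420,240),4)
E
```

```text
t 8.73 press xyz [0.0006 0.2845] 0.3171 rpy [-1.7992e+02  4.0000e-02 -9.8170e+01] F [-3.3 -0.4 10.9] w 0.0002 j [ 46.1  16.9 -16.9   0.1 -56.2 -54.3]
```

View pics/s7.png

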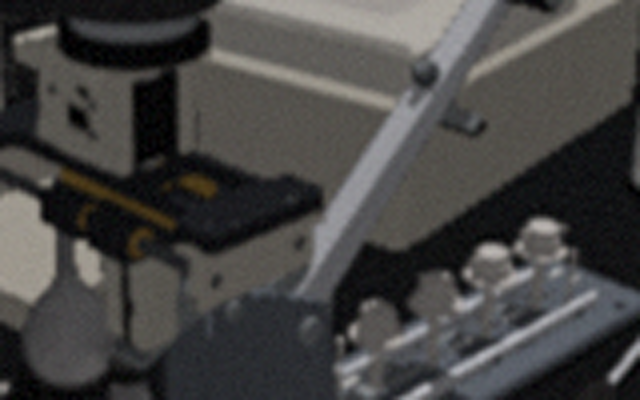

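Contact is 10.9 N at tip z 0.139, matching the predicted stop. Next I rise and go above the handle.

Call:
{"fn": "carry_out", "kwargs": {"plan": [[[0, 0, -0.02], [0, 0, 0], 255], [[0, 0, -0.0415], [0, 0, 0], 255], [[0, 0, -0.0415], [0, 0, 0], 255], [[0, 0, -0.0415], [0, 0, 0], 255], [[0, 0, -0.0415], [0, 0, 0], 255], [[0, 0, 0], [0, 0, 0], 255]]}}

```text
time_s: 9.28
tcp_pos: [0.5275, 0.271, 0.5115]
eef_rot: [-179.4, 0.5, -98.2]
contact_force: [0.5, 0.7, 1.3]
gripper_width: 0.0007
```

Call:
{"fn": "carry_out", "kwargs": {"plan": [[[0.038, 0, 0], [0, 0, 0], 255], [[0.038, 0, 0], [0, 0, 0], 255], [[0.038, 0, 0], [0, 0, 0], 255], [[0.038, 0, 0], [0, 0, 0], 255], [[0.038, 0, 0], [0, 0, 0], 255], [[0.038, 0, 0], [0, 0, 0], 255], [[0.038, 0, 0], [0, 0, 0], 255], [[0.038, 0, 0], [0, 0, 0], 255], [[0, 0, 0], [0, 0, 0], 255], [[0, 0, 0], [0, 0, 0], 255]]}}

```text
time_s: 10.12
tcp_pos: [0.4826, -0.0317, 0.502]
eef_rot: [-180.0, 0.0, -98.4]
contact_force: [0.8, -0.4, -0.6]
gripper_width: 0.0001
```

```bash
python3 - <<'E'
from pose import *
st()
save('scene','s8.png',(270,110,430,230),4)
E
```

```text
t 10.12 press xyz [-0.0007 -0.0216] 0.502 rpy [-1.7995e+02  3.0000e-02 -9.8410e+01] F [ 0.8 -0.4 -0.6] w 0.0001 j [ 19.6  -0.9 -13.1  -0.  -77.7 -28. ]
```

View pics/s8.png

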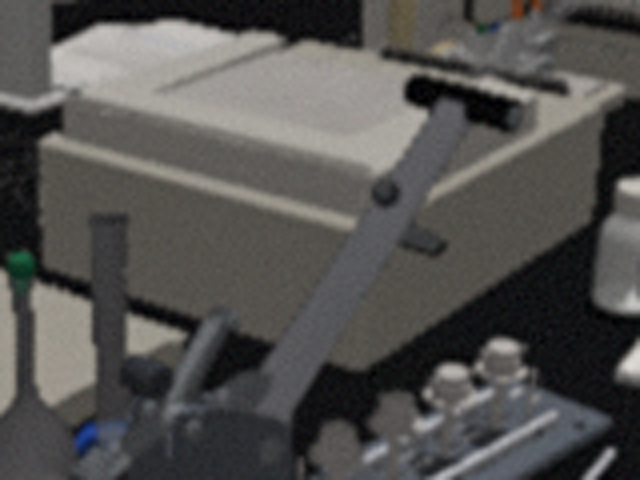

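s8 shows the pawl tipped over: nose bar raised at (200,350), pad low at (100,460). The arm is still up. Now lowering onto the handle and following its arc.

Call:
{"fn": "carry_out", "kwargs": {"plan": [[[0, -0.0007, 0.02], [0, 0, -0.3], 255], [[0, 0, 0.02], [0, 0, 0], 255], [[0.0, 0, 0.005], [0, 0, 0], 255], [[0.007, 0, 0.0095], [0, 0, 0], 255], [[0.0075, 0, 0.0101], [0, 0, 0], 255], [[0.0065, 0, 0.0106], [0, 0, 0], 255], [[0.0065, 0, 0.0106], [0, 0, 0], 255], [[0, 0, 0], [0, 0, 0], 255]]}}

```text
time_s: 10.83
tcp_pos: [0.4799, -0.057, 0.4144]
eef_rot: [179.9, -0.1, -97.8]
contact_force: [-0.4, -0.5, 0.2]
gripper_width: 0.0007
```

```bash
python3 - <<'E'
from pose import *
st()
E
```

```text
t 10.83 press xyz [ 0.0001 -0.0471] 0.4144 rpy [ 1.7989e+02 -7.0000e-02 -9.7850e+01] F [-0.4 -0.5  0.2] w 0.0007 j [ 16.6   1.8 -21.8   0.  -66.5 -24.5]
```

Call:
{"fn": "carry_out", "kwargs": {"plan": [[[0.0045, 0, 0.009], [0, 0, 0], 255], [[0.005, 0, 0.011], [0, 0, 0], 255]]}}

```text
time_s: 11.0
tcp_pos: [0.4794, -0.0659, 0.3967]
eef_rot: [-179.9, -0.0, -97.8]
contact_force: [-1.2, -3.2, 4.0]
gripper_width: 0.0002
```

```bash
python3 - <<'E'
from pose import *
st()
save('scene','s9.png')
a=cv2.imread('pics/raw_s1.png').astype(int);b=cv2.imread('pics/raw_s9.png').astype(int)
# black handle expected pixel now vs before
for th in (.71,.6,.5,.4,.35):
    y,z=.170-.25*np.cos(th),.108+.25*np.sin(th);e=[]
    for x in(-.034,.034):
        c,s=np.cos(p[2]),np.sin(p[2]);P=np.array([p[0]+c*x-s*y,p[1]+s*x+c*y,z]);u,v=proj('scene',P)[0].round().astype(int);e.append((u,v,a[v,u].sum(),b[v,u].sum()))
    print(th,e)
E
```

```text
t 11.0 press xyz [ 0.0009 -0.0559] 0.3967 rpy [-1.7991e+02 -4.0000e-02 -9.7780e+01] F [-1.2 -3.2  4. ] w 0.0002 j [ 15.6   2.6 -23.4   0.1 -63.9 -23.4]
0.71 [(np.int64(398), np.int64(138), np.int64(333), np.int64(252)), (np.int64(376), np.int64(132), np.int64(48), np.int64(458))]
0.6 [(np.int64(401), np.int64(145), np.int64(625), np.int64(318)), (np.int64(379), np.int64(139), np.int64(661), np.int64(498))]
0.5 [(np.int64(403), np.int64(152), np.int64(357), np.int64(246)), (np.int64(382), np.int64(146), np.int64(378), np.int64(278))]
0.4 [(np.int64(405), np.int64(160), np.int64(344), np.int64(175)), (np.int64(384), np.int64(153), np.int64(565), np.int64(40))]
0.35 [(np.int64(405), np.int64(163), np.int64(353), np.int64(154)), (np.int64(384), np.int64(157), np.int64(410), np.int64(85))]
```

Call:
{"fn": "carry_out", "kwargs": {"plan": [[[0.0045, 0, 0.0117], [0, 0, 0], 255], [[0.004, 0, 0.0118], [0, 0, 0], 255], [[0.0034, 0, 0.012], [0, 0, 0], 255], [[0.0028, 0, 0.0122], [0, 0, 0], 255], [[0.0022, 0, 0.0123], [0, 0, 0], 255], [[0.0016, 0, 0.0124], [0, 0, 0], 255], [[0.0005, 0, 0.008], [0, 0, 0], 255], [[0, 0, 0], [0, 0, 0], 255]]}}

```text
time_s: 11.72
tcp_pos: [0.4761, -0.0847, 0.3141]
eef_rot: [179.9, -0.0, -97.9]
contact_force: [0.3, -0.2, -0.3]
gripper_width: 0.0007
```

```bash
python3 - <<'E'
from pose import *
st()
E
```

```text
t 11.72 press xyz [ 0.0003 -0.075 ] 0.3141 rpy [ 1.7988e+02 -2.0000e-02 -9.7870e+01] F [ 0.3 -0.2 -0.3] w 0.0007 j [ 13.3   7.3 -30.1  -0.  -52.7 -21.1]
```

Call:
{"fn": "carry_out", "kwargs": {"plan": [[[0.003, 0, 0.005], [0, 0, 0], 255], [[0.001, 0, 0.005], [0, 0, 0], 255], [[0, 0, 0.004], [0, 0, 0], 255], [[0, 0, 0.002], [0, 0, 0], 255], [[0, 0, 0], [0, 0, 0], 255]]}}

```text
time_s: 12.13
tcp_pos: [0.4757, -0.0893, 0.2992]
eef_rot: [180.0, -0.0, -97.9]
contact_force: [-0.7, -0.4, 0.5]
gripper_width: 0.0004
```

Call:
{"fn": "carry_out", "kwargs": {"plan": [[[0, 0, 0.002], [0, 0, 0], 255], [[0, 0, 0], [0, 0, 0], 255]]}}

```text
time_s: 12.3
tcp_pos: [0.4756, -0.0894, 0.2974]
eef_rot: [180.0, -0.0, -97.9]
contact_force: [0.6, -0.7, 0.7]
gripper_width: 0.0006
```

Call:
{"fn": "carry_out", "kwargs": {"plan": [[[0, 0, 0.0015], [0, 0, 0], 255], [[0, 0, 0.0015], [0, 0, 0], 255]]}}

```text
time_s: 12.47
tcp_pos: [0.4758, -0.0895, 0.2965]
eef_rot: [-180.0, -0.0, -97.9]
contact_force: [-13.3, 4.8, 36.9]
gripper_width: 0.0007
```

Call:
{"fn": "carry_out", "kwargs": {"plan": [[[0, 0, 0.0015], [0, 0, 0], 255], [[0, 0, 0], [0, 0, 0], 255]]}}

```text
time_s: 12.63
tcp_pos: [0.4756, -0.0894, 0.2964]
eef_rot: [-179.9, -0.0, -97.8]
contact_force: [-13.6, 4.8, 37.9]
gripper_width: 0.0003
```

Firm stop at 38 N with the tip at 0.118 (closed is predicted at 0.119). Letting go and retreating.

Call:
{"fn": "carry_out", "kwargs": {"plan": [[[0, 0, -0.005], [0, 0, 0], 255], [[0, 0, -0.02], [0, 0, 0], 255], [[0, 0, -0.04], [0, 0, 0], 255], [[0, 0, -0.04], [0, 0, 0], 255], [[0, 0, -0.04], [0, 0, 0], 255], [[0.03, 0, -0.02], [0, 0, 0], 255], [[0.04, 0, 0], [0, 0, 0], 255], [[0.04, 0, 0], [0, 0, 0], 255], [[0.04, 0, 0], [0, 0, 0], 255], [[0.04, 0, 0], [0, 0, 0], 255], [[0.04, 0, 0], [0, 0, 0], 255], [[0, 0, 0], [0, 0, 0], 255]]}}

```text
time_s: 13.63
tcp_pos: [0.4426, -0.3222, 0.4571]
eef_rot: [179.9, -0.0, -98.2]
contact_force: [1.9, 0.2, 0.0]
gripper_width: 0.0005
```

```bash
python3 - <<'E'
from pose import *
st()
save('scene','s10.png');save('top','t10.png')
a=cv2.imread('pics/raw_s10.png')[160:260,270:430];b=cv2.imread('pics/raw_t10.png')[185:275,250:410]
cv2.imwrite('pics/c10.png',cv2.resize(np.vstack([a,b]),None,fx=3.1,fy=3.1,interpolation=cv2.INTER_CUBIC))
E
```

```text
t 13.63 press xyz [ 3.000e-04 -3.148e-01] 0.4571 rpy [ 1.7988e+02 -4.0000e-02 -9.8170e+01] F [1.9 0.2 0. ] w 0.0005 j [-15.5   6.8 -10.7   0.1 -72.6   7.3]
```

View pics/c10.png

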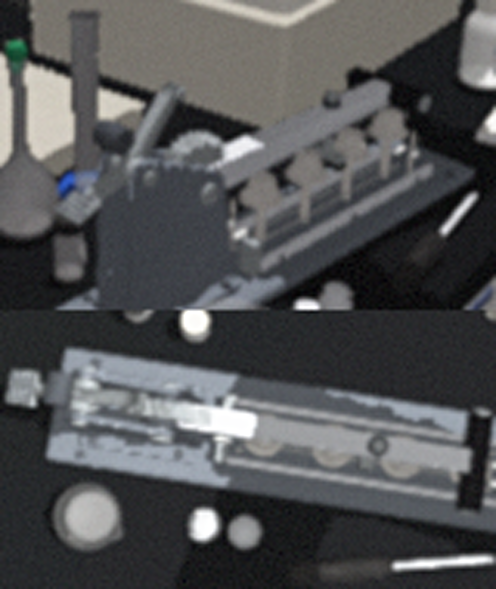

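c10 shows the arm level with its handle down, the foot between the middle screws and the pawl tipped clear. The neighbouring items look unmoved. Handing in.

```bash
python3 -c "
from plant import r
print(r.close_job())"
```

```text
the job is handed in; nothing more can be done
None
```

The dialyser block is closed in the press, and I handed the job in at about 14 s of robot time. I used only the closed fingertips and lifted nothing.

1. **Block:** I pushed it about 35 mm until the force jumped from 7 to 24 N at the stop, with the ratchet still holding the arm up. The screws in the picture put the block about 2 mm short of home, which is within the 2 mm camera calibration. I took the force jump as the proof.
2. **Pawl:** I pressed the pad down to 0.139 m (predicted 0.141 m), where it met 11 N at its stop. Later pictures show it tipped over and clear of the teeth.
3. **Arm:** I pushed the handle down along its arc until it stopped firmly at 38 N. The fingertips were then at 0.118 m, where 0.119 m means closed. A foot caught on a screw would have stopped about 20 mm higher.

**Last check:** after I let go and backed away, the arm was level and the pawl was still clear. The items visible round the press were in place and the robot touched nothing. That picture did not cover the timer, and I made no separate measurement of the final arm angle.

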